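# Gauge the bearing pocket of a printed idler arm

### The arm

A 7-joint arm with a two-finger parallel gripper is mounted at the origin on the work surface. World frame = base frame: x ahead of the robot, y to its left, z up, the work surface at z = 0. Lengths are in m, angles in rad, forces in N, time in s.
With the tool pointing down it reaches from about 0.425 to 0.875 m from the base axis. Payload 4.7 kg.
Tool frame: the origin (TCP) lies at the very end of the fingers, on their centre line; the grasp point (between the pads) lies 19 mm behind it; z points along the fingers, y is the line along which they close (so a half turn about z gives the same grasp; the last joint's range is limited). The gripper opens to 87 mm and grips with 3 to 60 N. Pads are 19 mm wide; open, the fingers measure 117 mm over their backs; the gripper's body (75 mm by 190 mm) begins 51 mm behind the grasp point.
Start: joints at [-1.327, 0.321, -0.07, 1.45, 0.023, 1.371, -0.057], TCP at [0.148, 0.633, 0.223] pointing down, gripper open.
Joint ranges: [-2.86, 2.86], [-0.3, 2.09], [-1.38, 1.24], [0.06, 2.45], [-1.56, 4.7], [0.09, 2.05], [-2.69, 2.69]. Speed limits (rad/s): [2.57, 2.57, 3.14, 3.14, 3.14, 3.14, 3.14].

### API

Orientations are given as a unit quaternion [x, y, z, w].
In Python, from station import env gives the robot as it stands.
- The arm moves only by the shell command python3 -m crank 'ROWS' [OPENING] [FORCE]. ROWS is JSON, a list of rows, each a list of 2 entries, a list of its own where there are three numbers: the shift along the tool's x, y, z each as a share of 0.1 m, from -1 to 1, then the turn about the tool's z as a share of pi/4 rad, from -1 to 1. In form: [[[dx, dy, dz], turn], ...]. A call has 1 to 10 rows; each row is the pose to reach, as a shift and turn from the pose commanded when the call began, along the tool's axes at that moment; what a row does not reach only later rows make up. A row lasts 1/12 s, in which the tool goes at most 41.7 mm and 7.16 degrees, less where a joint would pass 70% of its speed; a pose out of reach is approached as far as the arm can. A call with a number of a shift or a turn outside -1 to 1 is refused whole. A call with a gripper value outside its range is refused whole. OPENING is the opening, from 0 (shut) to 1 (fully open), set as the call begins (- or left out, the last holds). The fingers move at their own pace and stop on an object; FORCE is the grip in N (left out, the last holds). Time passes only in rows, so rows that repeat a pose let the fingers close. It gives the time, the measured TCP pose, the force, the opening and the grip force at its end, in the units of the state.
- env.get_state(): the state, without advancing time (a new reading comes with each control period).
- env.snapshot(name): name is "scene" or "top" or "wrist"; returns the picture (400x640x3 uint8, blue, green, red); there is no depth.
- env.camera_info(name): a dict with "fx", "fy", "cx", "cy" (pixels), "R" (3x3) and "t" (3): a world point X has camera coordinates R X + t. Camera axes: x right, y down, z forward; pixel columns grow to the right and rows downward; lengths in m; the calibration is good to about 2 mm. The wrist camera is an equidistant fisheye: a pixel r from the principal point sees the ray r / f radians off the axis. A picture is of the moment at which its call begins: read the wrist's pose just before it. camera_info takes no time and is no camera call; for the wrist camera it gives the pose at the moment of the call.
- env.finish_job(): hands the job in; it is judged then, once.
The state is a dict: "time": time; "qpos": joint angles; "joint_velocities": joint speeds; "effort": joint torques, N m; "tool_pos": TCP position; "ee_rot": TCP orientation; "ft_force": force on the tool from outside, world axes, zero at the start; "wrist_torque": the same for the moment, N m; "width": finger opening in m; "gripper_force": force on a finger pad.
Only numpy, scipy, OpenCV 4.12 (cv2) and the standard library are available. Lean on these libraries where they do the work, as an engineer would, in place of code of your own. Each camera call takes 0.05 s, during which the arm holds its last target. There are 200 camera calls.

### The job

Fit the orange printed idler arm fully home on the jig's D-shaped arbor, so that its bearing pocket lies under the depth gauge. Then take the gauge's blue knob, lower the rod until its tip rests on the pocket's floor, and after that swing the red lever round to its stop to lock the rod at that height. Leave the other things on the bench where they are and don't ram the rod into the plastic.

Things in the scene. Friction and masses are not known exactly. Their poses are not given: they have to be found in the camera images.
- idler_arm: Orange plastic part, 110 g, lying flat, pocket up: a square hub at one end, a round cup (50 mm wide, 24 mm high) 130 mm away, joined by a web 24 mm wide, 14 mm high (20 mm on its thin rib). Origin on the hub's bore axis at the underside; x from bore to pocket, z up. D bore right through the hub: radius 9.9 mm, flat 6.4 mm from the axis on the -x side, where a dark set screw shows.
- hub_grip (a point): Centre of the idler arm's hub, 25 mm above the underside. The hub is 36 x 36 mm and 38 mm high: grip it by its two faces that look to the arm's +y and -y.
- pocket_floor (a point): Centre of the flat floor of the idler arm's open pocket: 130 mm along the arm's x from its origin, 6 mm above its underside. The pocket is 36 mm in diameter and 18 mm deep.
- jig: Checking jig, fixed to the table: aluminium plate 300 x 100 x 12 mm with D arbor, rest pad and depth gauge. Origin on the arbor axis at table height; x along the plate from arbor to gauge, z up. The plate reaches from x = -55 to 245 mm.
- arbor_seat (a point): On the arbor axis, top of its dark shoulder (40 mm wide), 35 mm above the table: the hub's underside rests here when fully home. The steel D arbor (18 mm diameter, flat 5.5 mm from the axis on the jig's -x side) rises 32 mm above it, the last 6 mm tapered. Axes as the jig; the bore goes on only with the arm's x along the jig's x, which puts the pocket under the probe.
- rest_pad (a point): Top centre of the black rest pad, 30 mm diameter, 35 mm above the table, 130 mm along the jig's x: the underside of the arm's cup rests on it.
- bridge_end (a point): Free end of the gauge's steel bridge, at its underside: 104 mm along the jig's x, 145 mm above the table. The bridge is 34 mm wide, 20 mm thick, and runs to the gauge's post (22 x 36 mm, at x = 205 mm); beneath it is open from this end and both sides.
- rod (a joint): Travel of the gauge's vertical rod in m: 0 fully up, growing downward to at most 0.109. Starts between 0 and 0.015. It stays where it is left, by friction (about 4 N; the rod weighs 120 g). With the arm fully home the tip meets the pocket floor at about 0.104.
- probe_tip (a point): Lowest point of the gauge's vertical steel rod (8 mm diameter), above the rest pad, 130 mm along the jig's x. With the rod fully up it is level with the bridge's underside.
- rod_knob (a point): Centre of the blue round knob on top of the rod, 26 mm in diameter and 28 mm high, 154 mm above the probe tip. Gripped from above it moves the rod up or down.
- lock (a joint): Angle in rad of the red lock lever, about a vertical axis on the bridge: at 0 (free) it points across the jig, to its +y; it grows clockwise seen from above, to its stop at 1.4 (locked), pointing nearly along the jig's +x. Starts between 0 and 0.35. Light friction, about 1 N at the post; it stays where it is left.
- lock_post (a point): On the axis of the red upright post at the end of the lock lever, 12 mm below its top: 14 mm diameter, 31 mm high above the lever, 55 mm from the pivot. It can be pushed or led round with the fingers.
- lock_pivot (a point): The lock lever's pivot on top of the bridge, 205 mm along the jig's x, 165 mm above the table. The lever's top is 9 mm, the post's top 40 mm above this.
- screwdriver: Screwdriver with a blue handle, 170 mm long, lying flat at the far side; bystander. Origin at the middle, along its length.
- motor: Stepper motor, 57 mm square, 58 mm high plus its thin shaft, standing; bystander. Origin at the centre of its underside.
- phone: Black phone, 155 x 74 x 9 mm, lying flat; bystander. Origin at the centre of its underside.
- power_supply: Silver slotted power supply box, 110 x 78 x 36 mm; bystander. Origin at the centre of its underside.
- printed_gear: Small green printed gear, 52 mm across, 22 mm high; bystander. Origin at the centre of its underside.
- cutters: Side cutters with red handles, 150 mm long, lying flat; bystander. Origin at the jaw joint.
There are look-alikes about, which are no part of the job. Of the things that look like the idler_arm, the smaller one is meant.

How it is judged:
By the outcome, as a careful person would: the job done as asked, in the order asked, and still so for the second after the job is handed in, with the robot touching nothing.
It also fails if it takes over 72 s, if anything falls off the work surface, if the arm or the gripper's body presses on something with over 40 N, if the wrist force passes 120 N, or if a joint passes its speed limit or range.

## Working session

There is one attempt and no reset: what is moved stays moved. The work goes in short steps, Python scripts to look and compute and a shell command to move; the robot and the scene stay as the last step left them, time stands still between calls to the robot, and variables do not carry over. Pictures are saved under pics/ and viewed, at most 10 in all, crops included, and the job is handed in when it is done.

```bash
ls; mkdir -p pics; python3 - <<'E'
from station import env
import cv2,numpy as np
np.set_printoptions(precision=4,suppress=True)
s=env.get_state();print({k:np.round(v,3) for k,v in s.items()})
for n in("scene","top"):
    im=env.snapshot(n);cv2.imwrite(f"pics/{n}0.png",im)
    c=env.camera_info(n);print(n,c)
E
```

```text
pics
{'time': np.float64(0.0), 'qpos': array([-1.327,  0.322, -0.07 ,  1.452,  0.023,  1.371, -0.057]), 'joint_velocities': array([-0.002,  0.001,  0.   ,  0.001,  0.   , -0.001,  0.001]), 'effort': array([  0.   , -49.129,  -0.404, -31.253,  -0.064,   0.044,   0.   ]), 'tool_pos': array([0.148, 0.632, 0.221]), 'ee_rot': array([ 0.115,  0.993, -0.001, -0.   ]), 'ft_force': array([-0.08 , -0.192, -0.571]), 'wrist_torque': array([-0.05 ,  0.019,  0.015]), 'gripper_force': np.float64(0.0), 'width': np.float64(0.087)}
scene {'fx': 458.201890840857, 'fy': 458.201890840857, 'cx': 322.1310068988637, 'cy': 202.87459111733693, 'R': array([[ 0.3403,  0.9401, -0.0196],
       [ 0.631 , -0.2438, -0.7365],
       [-0.6972,  0.2383, -0.6761]]), 't': array([-0.191 , -0.1908,  1.8032])}
top {'fx': 363.63086813260463, 'fy': 363.63086813260463, 'cx': 316.1356573849778, 'cy': 198.70621852139297, 'R': array([[-0.0002, -0.9998,  0.018 ],
       [-0.9878, -0.0026, -0.1555],
       [ 0.1556, -0.0178, -0.9877]]), 't': array([-0.011 ,  0.5641,  1.3548])}
```

View pics/top0.png

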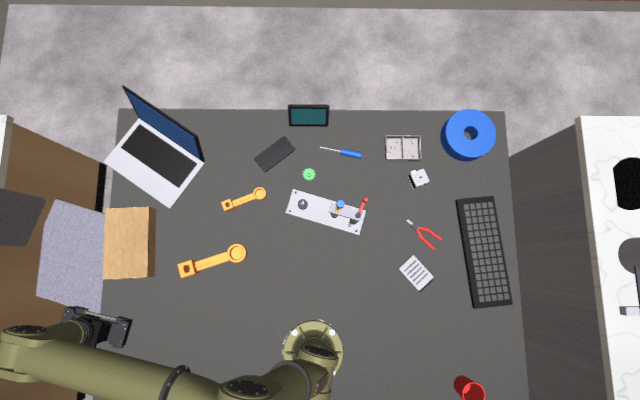

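View pics/scene0.png

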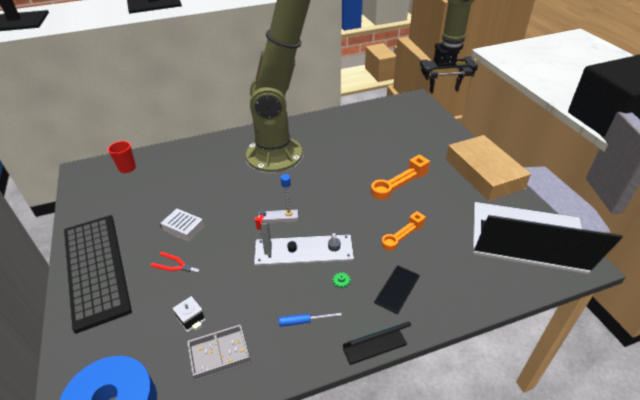

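```bash
cat > h.py <<'E'
from station import env
import cv2,numpy as np
np.set_printoptions(precision=4,suppress=True)
def cast(c,px,z,fish=False):
    x=(px[0]-c["cx"])/c["fx"];y=(px[1]-c["cy"])/c["fy"]
    if fish:
        r=np.hypot(x,y);d=np.array([np.sin(r)*x/max(r,1e-9),np.sin(r)*y/max(r,1e-9),np.cos(r)])
    else: d=np.array([x,y,1.])
    R=np.array(c["R"]);o=-R.T@np.array(c["t"]);d=R.T@d
    return o+d*(z-o[2])/d[2]
def proj(c,X,fish=False):
    p=np.array(c["R"])@np.array(X)+np.array(c["t"])
    if fish:
        r=np.hypot(p[0],p[1]);k=np.arctan2(r,p[2])/max(r,1e-9)
        return np.array([c["cx"]+c["fx"]*k*p[0],c["cy"]+c["fy"]*k*p[1]])
    return np.array([c["cx"]+c["fx"]*p[0]/p[2],c["cy"]+c["fy"]*p[1]/p[2]])
def mask(im,lo,hi):
    return cv2.inRange(cv2.cvtColor(im,cv2.COLOR_BGR2HSV),lo,hi)
def blobs(m,amin=30):
    n,l,s,c=cv2.connectedComponentsWithStats(m)
    return [(c[i],s[i],(l==i)) for i in range(1,n) if s[i][4]>=amin]
E
python3 - <<'E'
from h import *
for n in("top","scene"):
    im=cv2.imread(f"pics/{n}0.png");c=env.camera_info(n)
    for ce,st,l in blobs(mask(im,(8,150,120),(22,255,255)),100):
        pts=np.argwhere(l)[:,::-1].astype(np.float32)
        P=np.array([cast(c,p,.02)[:2] for p in pts],np.float32)
        print(n,"orange",ce,st[4],cast(c,ce,.02),cv2.minAreaRect(P))
    for nm,lo,hi in(("blue",(100,150,80),(125,255,255)),("red",(0,170,100),(6,255,255))):
        for ce,st,l in blobs(mask(im,lo,hi),8): print(n,nm,ce,st)
    if n=="top":
        m=mask(im,(0,0,140),(179,60,255))[185:240,280:375]
        for ce,st,l in blobs(m,100):
            pts=np.argwhere(l)[:,::-1]+[280,185]
            P=np.array([cast(c,p,.012)[:2] for p in pts],np.float32)
            print("plate",ce,st,cv2.minAreaRect(P),cv2.boxPoints(cv2.minAreaRect(P)))
a=cv2.imread("pics/top0.png")[175:285,165:380];cv2.imwrite("pics/crop1.png",cv2.resize(a,None,fx=3.7,fy=3.7,interpolation=cv2.INTER_CUBIC))
E
```

```text
top blue [163.8511 124.7122] [127  92  73  66 893]
top blue [467.8975 134.8624] [ 441  110   55   51 2136]
top blue [350.9048 153.181 ] [341 149  21   9 105]
top red [430.2791 232.4186] [419 227  22  13  43]
top red [424.725 240.55 ] [417 230  17  20  40]
top red [460.6667 378.5333] [458 377   7   5  15]
top red [472.1389 390.8472] [461 378  24  22 360]
top red [456.7 388.5] [455 384   5  10  10]
plate [44.4672 26.7598] [   5    4   81   46 1815] ((0.5187830924987793, -0.04689133167266846), (0.30346059799194336, 0.10303705185651779), 73.24474334716797) [[ 0.4257 -0.1773]
 [ 0.5244 -0.207 ]
 [ 0.6119  0.0835]
 [ 0.5132  0.1132]]
scene orange [400.1794 177.7928] 970 [0.3305 0.383  0.02  ] ((0.32383814454078674, 0.3898453116416931), (0.0948687419295311, 0.30310794711112976), 20.407140731811523)
scene orange [403.0885 231.1753] 599 [0.5724 0.2699 0.02  ] ((0.5682275891304016, 0.27252620458602905), (0.05915949493646622, 0.20291629433631897), 24.460363388061523)
scene blue [351.3498  13.2905] [343   0  19  29 506]
scene blue [  0.25 166.75] [  0 163   2   9  12]
scene blue [285.2451 180.0686] [281 174   9  13 102]
scene blue [293.8628 319.4404] [279 314  31  12 277]
scene blue [111.2276 381.0388] [  60  356   96   44 3141]
scene red [122.1178 156.0773] [108 142  27  31 569]
scene red [258.5857 221.1571] [255 215   9  14  70]
scene red [169.     262.5236] [151 252  33  19 212]
```

View pics/crop1.png

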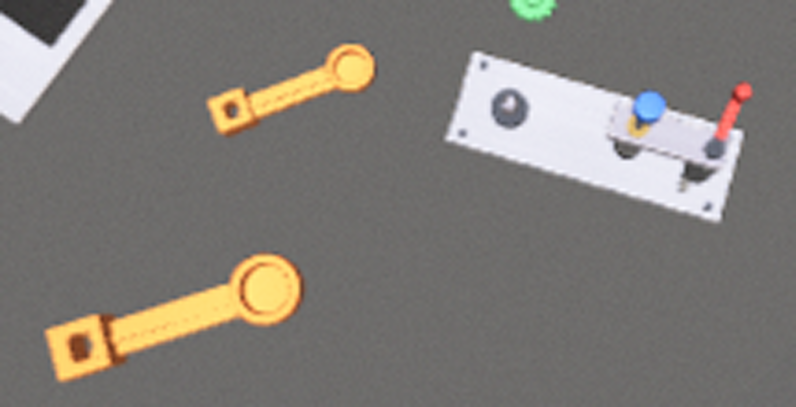

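Two orange candidates (top view): the smaller at px (243,198), the larger at (212,261). The crop confirms the upper one is smaller, with its hub at px (228,205) and cup at (260,193). The jig's arbor is at about px (303,204), the blue knob at (340,204), and the lever post at (365,200).

```bash
cat >> h.py <<'E'
from scipy.spatial.transform import Rotation as Ro
def goto(xyz,head=None):
    """head: world heading (deg) wanted for the tool x axis, mod 180"""
    s=env.get_state();R=Ro.from_quat(s["ee_rot"]).as_matrix()
    d=R.T@(np.array(xyz)-s["tool_pos"])/.1
    h=np.degrees(np.arctan2(R[1,0],R[0,0]));t=0
    if head is not None: t=-((head-h+90)%180-90)/45
    print("tcp",s["tool_pos"],"head",round(h,2),"q7",s["qpos"][6].round(2),"shift",d,"turn",round(t,3),"t",s["time"].round(2))
E
python3 - <<'E'
from h import *
c=env.camera_info("top");im=cv2.imread("pics/top0.png")
m=mask(im,(5,120,100),(28,255,255))
for ce,st,l in blobs(m,100):
    P=np.array([cast(c,p,.02)[:2] for p in np.argwhere(l)[:,::-1]],np.float32);print(ce,st[4],cv2.minAreaRect(P))
h=cast(c,(227.7,205),.038);p=cast(c,(259.9,193.1),.024);d=p-h
print(h,p,np.hypot(d[0],d[1]),np.degrees(np.arctan2(d[1],d[0])))
print("arbor px",cast(c,(510/3.7+165,104/3.7+175),.06))
goto([h[0],h[1],.20],np.degrees(np.arctan2(d[1],d[0])))
R=Ro.from_quat(env.get_state()["ee_rot"]).as_matrix();w=env.camera_info("wrist");
print("wristcam in tool",R.T@(-w["R"].T@w["t"]-env.get_state()["tool_pos"]),(w["R"]@R),w["fx"],w["cx"],w["cy"])
E
```

```text
[244.2988 198.8173] 405 ((0.5651570558547974, 0.2698863744735718), (0.0518859438598156, 0.17643727362155914), 22.881988525390625)
[213.     260.3479] 891 ((0.3337523341178894, 0.38349735736846924), (0.0720362588763237, 0.26267388463020325), 15.193042755126953)
[0.5398 0.329  0.038 ] [0.5889 0.2088 0.024 ] 0.12984345164132272 -67.77482668944742
arbor px [0.5446 0.0404 0.06  ]Traceback (most recent call last):
  File "<stdin>", line 9, in <module>
  File "h.py", line 29, in goto
    print("tcp",s["tool_pos"],"head",round(h,2),"q7",s["qpos"][6].round(2),"shift",d,"turn",round(t,3),"t",s["time"].round(2))
                                                                                                           ^^^^^^^^^^^^^^^
AttributeError: 'float' object has no attribute 'round'
```

```bash
sed -i 's/s\["time"\].round(2)/round(float(s["time"]),2)/' h.py
python3 - <<'E'
from h import *
goto([.5398,.329,.20],-67.8)
s=env.get_state();R=Ro.from_quat(s["ee_rot"]).as_matrix();w=env.camera_info("wrist");
print("wristcam in tool",R.T@(-w["R"].T@w["t"]-s["tool_pos"]),(w["R"]@R),w["fx"],w["cx"],w["cy"])
E
```

```text
tcp [0.148  0.6324 0.2216] head 166.84 q7 -0.06 shift [-4.5065 -2.0616  0.2196] turn 1.214 t 0.1
wristcam in tool [ 0.0814  0.0007 -0.1604] [[-0.0001  1.      0.0003]
 [-0.9555 -0.     -0.2949]
 [-0.2949 -0.0003  0.9555]] 309.70691628693146 317.05654920538484 202.1792799462386
```

```bash
for i in 1 2 3 4; do python3 -m crank '[[[-1,-0.46,0.05],0],[[-1,-0.46,0.05],0],[[-1,-0.46,0.05],0]]' 1 >/dev/null; done
python3 -m crank '[[[-0.5,-0.22,0],0.3],[[-0.5,-0.22,0],1],[[-0.5,-0.22,0],1],[[-0.5,-0.22,0],1],[[-0.5,-0.22,0],1],[[-0.5,-0.22,0],1],[[-0.5,-0.22,0],1],[[-0.5,-0.22,0],1]]'
python3 -m crank '[[[0,0,0],0.2],[[0,0,0],0.2],[[0,0,0],0.2],[[0,0,0],0.2]]' >/dev/null
python3 - <<'E'
from h import *
goto([.5398,.329,.20],-67.8)
w=env.camera_info("wrist");im=env.snapshot("wrist");cv2.imwrite("pics/w1.png",im)
import pickle;pickle.dump(w,open("w1.pkl","wb"))
for X in([.5398,.329,.038],[.5889,.2088,.024]): print(proj(w,X,True))
E
```

```text
time: 1.77
tool_pos: [0.539, 0.3298, 0.202]
ee_rot: [0.486, 0.874, -0.0, -0.0]
ft_force: [0.4, -0.4, -0.6]
width: 0.087
gripper_force: 0.0
tcp [0.5391 0.3298 0.2023] head 112.97 q7 -0.12 shift [-0.0102  0.0029  0.0228] turn 0.017 t 2.1
[317.1752 186.8009]
[315.8445 283.0768]
```

View pics/w1.png

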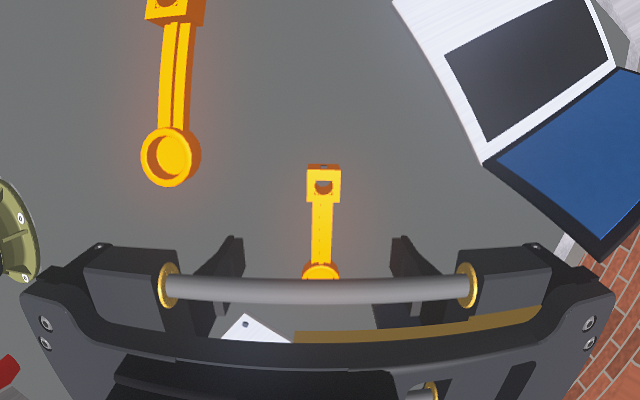

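The wrist view shows the small arm. Its hub face is near px (307–340, 170–203), the bore near (324,187), and the web runs down to the cup at (320,272).

```bash
cat > hub.py <<'E'
from h import *
import pickle
w=pickle.load(open("w1.pkl","rb"));im=cv2.imread("pics/w1.png")
hsv=cv2.cvtColor(im,cv2.COLOR_BGR2HSV)
br=(hsv[...,1]>150)&(hsv[...,2]>200)
for r in range(168,206,4):
    x=np.flatnonzero(br[r,295:350])+295; print(r,x.min() if len(x) else None,x.max() if len(x) else None,len(x),end=" | ")
print()
L=[];Rr=[]
for r in range(212,256,3):
    x=np.flatnonzero((hsv[r,295:350,1]>150)&(hsv[r,295:350,2]>90))+295
    L.append(cast(w,(x.min()-.5,r),.014,True)[:2]);Rr.append(cast(w,(x.max()+.5,r),.014,True)[:2])
for A in(L,Rr):
    v=cv2.fitLine(np.array(A,np.float32),cv2.DIST_HUBER,0,.01,.01).ravel();print("web",v,np.degrees(np.arctan2(v[1],v[0])))
print("web width",np.linalg.norm(np.mean(L,0)-np.mean(Rr,0)))
m=(br[165:208,300:345]*255).astype(np.uint8)
hole=blobs(255-m,20)
for ce,st,l in hole: print(ce+[300,165],st,cast(w,ce+[300,165],.038,True))
E
python3 hub.py; python3 -c "
import cv2;a=cv2.imread('pics/w1.png')[155:285,285:360];cv2.imwrite('pics/c2.png',cv2.resize(a,None,fx=4.6,fy=4.6,interpolation=2))"
```

```text
168 None None 0 | 172 307 340 34 | 176 307 340 34 | 180 307 340 33 | 184 307 339 16 | 188 307 339 17 | 192 307 339 22 | 196 307 339 33 | 200 307 339 33 | 204 313 332 20 | 
web [ 0.3842 -0.9233  0.5587  0.2666] -67.406265
web [ 0.3737 -0.9276  0.5791  0.2803] -68.056114
web width 0.024012201571192066
[319.9888 184.2247] [  0   0  45  43 712] [0.5415 0.3328 0.038 ]
[323.2308 186.4667] [ 15  15  17  14 195] [0.5457 0.3319 0.038 ]
```

View pics/c2.png

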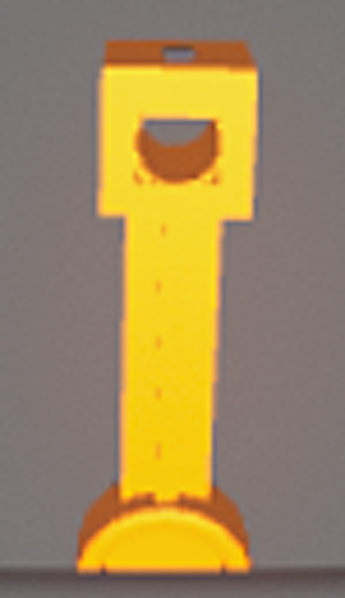

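```bash
python3 - <<'E'
from h import *
import pickle
w=pickle.load(open("w1.pkl","rb"))
a=cast(w,(323.7,169.6),.038,True);b=cast(w,(322.7,202.3),.038,True)
print(a,b,np.linalg.norm(a-b),(a+b)/2)
l=cast(w,(306.5,186),.038,True);r=cast(w,(340,186),.038,True);print(np.linalg.norm(l-r),(l+r)/2)
goto([*((a+b)/2)[:2],.10],-67.7)
E
```

```text
[0.5388 0.3492 0.038 ] [0.5522 0.3152 0.038 ] 0.036518268866033 [0.5455 0.3322 0.038 ]
0.03625064660455782 [0.5455 0.3324 0.038 ]
tcp [0.5392 0.3298 0.2024] head 112.95 q7 -0.12 shift [-0.0026  0.0679  1.0236] turn 0.014 t 2.15
```

```bash
python3 -m crank '[[[0,0.068,0.3],0.014],[[0,0.068,0.6],0.014],[[0,0.068,0.9],0.014],[[0,0.068,1],0.014],[[0,0.068,1],0.014]]'
python3 -m crank '[[[0,0,0.3],0],[[0,0,0.6],0],[[0,0,0.8],0],[[0,0,0.92],0],[[0,0,0.92],0],[[0,0,0.92],0]]'
python3 - <<'E'
from h import *
goto([.5455,.3323,.008],-67.7)
E
```

```text
time: 2.57
tool_pos: [0.5435, 0.3312, 0.0992]
ee_rot: [0.557, 0.83, -0.003, -0.001]
ft_force: [-0.3, -0.4, 0.9]
width: 0.087
gripper_force: 0.0
time: 3.07
tool_pos: [0.5465, 0.3331, 0.012]
ee_rot: [0.558, 0.83, 0.001, 0.0]
ft_force: [-0.1, -0.4, 1.3]
width: 0.0871
gripper_force: 0.0
tcp [0.5465 0.3331 0.012 ] head 112.22 q7 -0.08 shift [-0.0031 -0.0126  0.0398] turn -0.002 t 3.07
```

Close on the hub firmly, after going 4 mm lower.

```bash
python3 -m crank '[[[0,-0.01,0.04],0],[[0,-0.01,0.04],0],[[0,-0.01,0.04],0]]' >/dev/null
python3 -m crank '[[[0,0,0],0],[[0,0,0],0],[[0,0,0],0],[[0,0,0],0],[[0,0,0],0],[[0,0,0],0],[[0,0,0],0],[[0,0,0],0]]' 0.2 40
python3 -m crank '[[[0,0,-0.3],0],[[0,0,-0.6],0],[[0,0,-1],0],[[0,0,-1],0],[[0,0,-1],0]]'
python3 - <<'E'
from h import *
goto([.5462,.0441,.11],-106.8)
E
```

```text
time: 3.98
tool_pos: [0.5447, 0.3321, 0.0065]
ee_rot: [0.558, 0.83, -0.0, -0.0]
ft_force: [0.1, 0.0, -0.6]
width: 0.0417
gripper_force: 0.0
time: 4.4
tool_pos: [0.5466, 0.3332, 0.1097]
ee_rot: [0.558, 0.83, 0.003, 0.001]
ft_force: [-0.2, -0.9, -0.8]
width: 0.0358
gripper_force: 39.8
tcp [0.5466 0.3332 0.1097] head 112.2 q7 -0.1 shift [-2.6753 -1.0954 -0.0135] turn 0.867 t 4.4
```

The fingers gripped late, during the lift, so I'll check how high on the hub they hold.

```bash
python3 - <<'E'
from h import *
import pickle
w=env.camera_info("wrist");s=env.get_state();im=env.snapshot("wrist");cv2.imwrite("pics/w2.png",im);pickle.dump(w,open("w2.pkl","wb"))
T=Ro.from_quat(s["ee_rot"]).as_matrix()
for k in(0,.01,.02,.03):
    z=-(.038-.0065)+k   # hub top in tool z, k = part lower than meant
    print(k,[proj(w,s["tool_pos"]+T@[x,y,z],True).round(1) for x,y in((.018,-.018),(.018,.018),(-.018,.018),(-.018,-.018))])
cv2.imwrite("pics/w2c.png",cv2.resize(im[120:320,200:440],None,fx=3,fy=3,interpolation=2))
E
```

```text
0 [array([277.8, 251.7]), array([355.2, 251.7]), array([351.4, 313.2]), array([281.8, 313.2])]
0.01 [array([280.1, 242.8]), array([353. , 242.8]), array([349.6, 302.2]), array([283.5, 302.2])]
0.02 [array([282.2, 234.9]), array([350.9, 234.9]), array([348.1, 292.2]), array([285.2, 292.2])]
0.03 [array([284.1, 227.8]), array([349.1, 227.8]), array([346.6, 283. ]), array([286.7, 283. ])]
```

View pics/w2c.png

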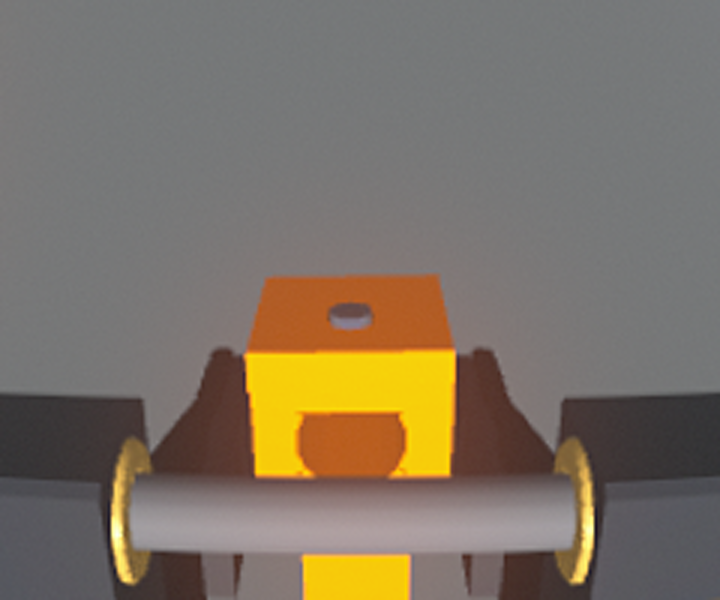

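The hub's back top edge is at row 237 and 70 px wide, so the hub sits about 18 mm low in the fingers. I'll put it down and regrip.

```bash
python3 -m crank '[[[0,0,0.3],0],[[0,0,0.6],0],[[0,0,0.78],0],[[0,0,0.82],0],[[0,0,0.835],0],[[0,0,0.835],0],[[0,0,0.835],0]]'
python3 -m crank '[[[0,0,0],0],[[0,0,0],0],[[0,0,0],0],[[0,0,0.1],0],[[0,0,0.18],0],[[0,0,0.18],0],[[0,0,0.18],0],[[0,0,0.18],0]]' 0.6
python3 -m crank '[[[0,0,0],0],[[0,0,0],0],[[0,0,0],0],[[0,0,0],0],[[0,0,0],0],[[0,0,0],0],[[0,0,0],0],[[0,0,0],0]]' 0.2 45
```

```text
time: 5.03
tool_pos: [0.5438, 0.3315, 0.0216]
ee_rot: [0.558, 0.83, -0.001, -0.0]
ft_force: [0.1, -0.1, -1.0]
width: 0.0357
gripper_force: 39.9
time: 5.7
tool_pos: [0.5446, 0.332, 0.0047]
ee_rot: [0.558, 0.83, -0.0, -0.0]
ft_force: [0.6, -0.4, 0.6]
width: 0.0518
gripper_force: 0.0
time: 6.37
tool_pos: [0.5448, 0.3323, 0.0054]
ee_rot: [0.558, 0.83, 0.0, 0.0]
ft_force: [-1.1, 0.9, 1.5]
width: 0.0361
gripper_force: 45.0
```

```bash
python3 -m crank '[[[0,0,-0.3],0],[[0,0,-0.6],0],[[0,0,-1],0],[[0,0,-1],0.2],[[0,0,-1],0.4],[[0,0,-1],0.6],[[0,0,-1],0.867],[[0,0,-1],0.867],[[0,0,-1],0.867],[[0,0,-1],0.867]]'
python3 - <<'E'
from h import *
goto([.4534,.0825,.12],-106.8)
E
```

```text
time: 7.2
tool_pos: [0.5444, 0.332, 0.1046]
ee_rot: [0.803, 0.596, -0.0, 0.0]
ft_force: [0.1, 0.0, -0.7]
width: 0.0359
gripper_force: 45.0
tcp [0.5444 0.332  0.1046] head 73.12 q7 -0.75 shift [-2.6517 -0.146  -0.1524] turn -0.002 t 7.2
```

```bash
python3 -m crank '[[[-0.3,0,-0.05],0],[[-0.6,-0.05,-0.1],0],[[-1,-0.05,-0.15],0],[[-1,-0.05,-0.15],0]]' >/dev/null
python3 -m crank '[[[-0.4,0,0],0],[[-0.8,-0.05,0],0],[[-1,-0.05,0],0],[[-1,-0.05,0],0]]'>/dev/null
python3 -m crank '[[[-0.4,-0.04,0],0],[[-0.65,-0.04,0],0],[[-0.65,-0.04,0],0],[[-0.65,-0.04,0],0],[[-0.65,-0.04,0],0],[[-0.65,-0.04,0],0]]'
python3 - <<'E'
from h import *
import pickle
goto([.4534,.0825,.12],-106.8)
w=env.camera_info("wrist");im=env.snapshot("wrist");cv2.imwrite("pics/w3.png",im);pickle.dump(w,open("w3.pkl","wb"))
s=env.get_state();T=Ro.from_quat(s["ee_rot"]).as_matrix()
print([proj(w,s["tool_pos"]+T@[x,y,-.0326],True).round(1) for x,y in((.018,-.018),(.018,.018))])
X=np.array([-.2884,-.9575]);A=np.array([.5462,.0441]);Y=np.array([.9575,-.2884])
for p,z in(((-.055,-.05),.012),((-.055,.05),.012),((0,0),.035),((0,0),.067)): print(p,proj(w,[*(A+p[0]*X+p[1]*Y),z],True).round(1))
E
```

```text
time: 8.37
tool_pos: [0.4551, 0.0839, 0.1202]
ee_rot: [0.802, 0.597, 0.0, 0.0]
ft_force: [-0.2, 0.4, -0.4]
width: 0.0358
gripper_force: 45.0
tcp [0.4551 0.0839 0.1202] head 73.32 q7 -0.53 shift [-0.018  -0.0124  0.0021] turn 0.003 t 8.37
[array([278.3, 253. ]), array([356.2, 253. ])]
(-0.055, -0.05) [372.4 154.4]
(-0.055, 0.05) [472.9 158.1]
(0, 0) [428.4 221.6]
(0, 0) [441.3 235.7]
```

View pics/w3.png

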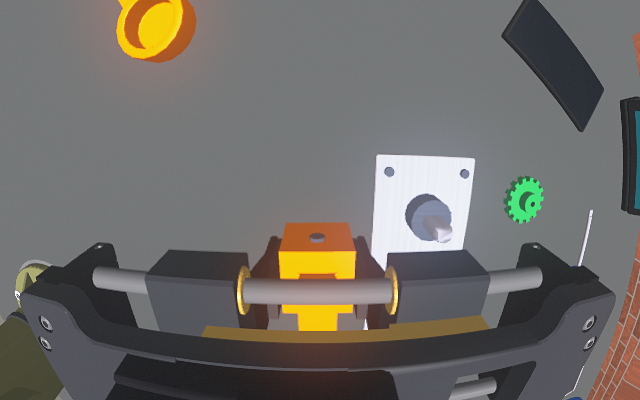

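```bash
cat > jig.py <<'E'
from h import *
import pickle
w=pickle.load(open("w3.pkl","rb"));g=cv2.cvtColor(cv2.imread("pics/w3.png"),cv2.COLOR_BGR2GRAY).astype(float)
def cross(v,lo,hi):  # first sub-pixel upward crossing
    for i in range(len(v)-1):
        if v[i]<175<=v[i+1]: return i+(175-v[i])/(v[i+1]-v[i])
fit=lambda P:cv2.fitLine(np.array(P,np.float32),cv2.DIST_HUBER,0,.001,.001).ravel()
C=lambda u,v,z=.012:cast(w,(u,v),z,True)[:2]
L=[C(365+t,r) for r in range(165,235,3) if (t:=cross(g[r,365:390],0,0))]
Rt=[C(490-t,r) for r in range(166,230,3) if (t:=cross(g[r,490:455:-1],0,0))]
T=[C(c,145+t) for c in range(384,466,4) if (t:=cross(g[145:165,c],0,0))]
l,r,t=fit(L),fit(Rt),fit(T)
for n,v in(("L",l),("R",r),("T",t)): print(n,v,(np.degrees(np.arctan2(v[1],v[0])))%180)
d=(l[:2]*np.sign(-l[1])+r[:2]*np.sign(-r[1]));d/=np.linalg.norm(d);n=np.array([-d[1],d[0]])
print("width",(r[2:]-l[2:])@n,"head",np.degrees(np.arctan2(d[1],d[0])))
mid=(l[2:]+r[2:])/2;mid=mid-d*((mid-t[2:])@d)   # on centreline at plate end
A=mid+d*.055;print("arbor",A)
print("proj",proj(w,[*A,.035],True),proj(w,[*A,.067],True))
np.set_printoptions(linewidth=220)
print(g[190:246:2,400:462:2].astype(int))
E
python3 jig.py
```

```text
L [0.2877 0.9577 0.5063 0.0739] 73.27961
R [0.2862 0.9582 0.6006 0.0436] 73.371574
T [ 0.9584 -0.2854  0.5631  0.097 ] 163.41791
width 0.09906038 head -106.6744
arbor [0.549  0.0438]
proj [431.3061 221.0075] [444.5167 235.0257]
[[238 236 239 239 239 236 239 241 237 238 239 240 241 237 240 239 239 238 241 240 240 239 239 239 241 238 240 240 240 238 239]
 [239 236 239 238 238 236 240 240 237 239 240 243 246 243 245 240 240 238 241 240 239 240 240 239 240 238 240 240 239 238 240]
 [238 236 239 238 238 237 239 241 240 221 203 150 131  99 122 171 217 240 242 240 239 239 240 239 240 238 240 241 239 239 240]
 [238 236 240 239 239 237 242 240 149  95 100 102 102 101 101  99  99  89 236 242 239 239 239 240 240 238 240 242 238 239 240]
 [238 235 240 239 237 239 230  96 100 101 102 103 103 104 102 102 101 102 102 201 244 240 239 240 240 239 240 242 237 239 240]
 [238 235 240 239 239 217 102 101 102 101 101 104 102 100 102 119 126 132 125 105 168 244 240 240 239 239 239 241 237 239 240]
 [238 235 241 239 239 113 101 102 102 102 103 102 113 136 143 141 142 141 141 141 137 157 238 242 239 240 239 
[... 1984 characters left out ...]
129 130 149 163 218 226 217 210 207 216 230 233 240 241 241 239]
 [239 238 238 237 240 240 238 242 193 141 138 138 138 139 138 137 131 143 160 218 224 217 213 235 228 230 236 239 242 240 239]
 [240 239 239 237 240 239 238 239 240 240 129 134 136 136 137 136 135 133 147 223 223 225 235 232 226 206 238 240 241 241 239]
 [240 239 238 237 240 238 238 238 240 242 235 193 196 177 127 125 149 200 196 212 230 226 201 182 167 229 239 241 241 240 239]
 [241 239 237 237 241 238 238 239 240 241 237 240 241 242 240 243 241 240 241 220 180 190 182 193 243 240 239 241 241 239 240]
 [241 239 236 237 240 237 238 238 240 241 237 239 240 241 240 241 240 239 240 241 241 240 239 241 241 239 239 242 241 238 240]]
```

```bash
python3 - <<'E'
from h import *
import pickle
w=pickle.load(open("w3.pkl","rb"))
for p in((430.7,220.2),(451.3,215),(409.8,226),(434,199.3),(429,241)): print(cast(w,p,.035,True))
g=cv2.cvtColor(cv2.imread("pics/w3.png"),cv2.COLOR_BGR2HSV)
# hub back-top edge in grip: bright/dark orange border
for c in(290,300,335,345): print(c,g[243:260,c,2])
print(g[252,270:362,2])
E
```

```text
[0.5486 0.0447 0.035 ]
[0.5689 0.0435 0.035 ]
[0.5286 0.0453 0.035 ]
[0.5549 0.063  0.035 ]
[0.5438 0.0251 0.035 ]
290 [175 175 176 175 175 176 176 171 235 249 248 247 247 247 247 247 247]
300 [177 176 178 177 178 179 177 173 234 249 248 247 247 247 247 247 247]
335 [178 179 179 179 180 179 181 174 249 249 247 247 247 247 247 247 247]
345 [178 178 179 180 179 181 178 172 250 249 247 247 247 247 247 247 247]
[ 80  79  82  80  84  85  85  83 180 255 251 249 249 249 249 249 249 249
 249 249 249 249 249 249 249 249 249 249 249 249 249 249 249 249 249 249
 249 249 249 249 249 249 249 249 249 249 249 249 249 249 249 249 249 249
 249 249 249 249 249 249 249 249 249 249 249 249 249 249 249 249 249 249
 249 249 249 249 249 249 249 249 249 248 249 249 251 252 169  90  95  97
  96  94]
```

```bash
python3 -m crank '[[[0,0,0.2],0],[[0,0,0.36],0],[[0,0,0.36],0],[[0,0,0.36],0]]'
python3 - <<'E'
from h import *
goto([.5486,.0434,.085],-106.65)
E
```

```text
time: 8.75
tool_pos: [0.4541, 0.0828, 0.0835]
ee_rot: [0.802, 0.597, -0.001, 0.0]
ft_force: [0.6, -0.2, -1.4]
width: 0.0358
gripper_force: 45.0
tcp [0.4541 0.0828 0.0835] head 73.26 q7 -0.51 shift [-0.1057  1.0182 -0.0159] turn -0.002 t 8.75
```

```bash
python3 -m crank '[[[-0.1,0.3,0],0],[[-0.1,0.6,0],0],[[-0.1,0.85,0],0],[[-0.1,1,0],0],[[-0.1,1,0],0],[[-0.1,1,0],0],[[-0.1,1,0],0]]'
python3 - <<'E'
from h import *
goto([.5486,.0434,.075],-106.65)
E
```

```text
time: 9.33
tool_pos: [0.5469, 0.0447, 0.0843]
ee_rot: [0.803, 0.596, -0.0, -0.0]
ft_force: [-0.8, 0.4, -0.9]
width: 0.0352
gripper_force: 45.0
tcp [0.5469 0.0447 0.0843] head 73.24 q7 -0.28 shift [-0.0074  0.0205  0.0929] turn -0.002 t 9.33
```

```bash
python3 -m crank '[[[-0.01,0.02,0.05],-0.002],[[-0.01,0.02,0.09],-0.002],[[-0.01,0.02,0.09],-0.002],[[-0.01,0.02,0.09],-0.002],[[-0.01,0.02,0.09],-0.002]]' >/dev/null
python3 - <<'E'
from h import *
goto([.5486,.0434,.066],-106.65)
E
python3 -m crank '[[[0,0,0.02],0],[[0,0,0.04],0],[[0,0,0.06],0],[[0,0,0.08],0],[[0,0,0.08],0],[[0,0,0.08],0]]'
```

```text
tcp [0.5488 0.0427 0.075 ] head 73.29 q7 -0.26 shift [ 0.0065 -0.0043  0.0904] turn -0.001 t 9.75
time: 10.25
tool_pos: [0.549, 0.0424, 0.0669]
ee_rot: [0.802, 0.597, -0.0, -0.0]
ft_force: [0.6, -0.5, -1.6]
width: 0.0358
gripper_force: 45.0
```

```bash
python3 -m crank '[[[0.004,0,0.03],0],[[0.004,0,0.06],0],[[0.004,0,0.09],0],[[0.004,0,0.12],0],[[0.004,0,0.15],0],[[0.004,0,0.15],0],[[0.004,0,0.15],0]]'
```

```text
time: 10.83
tool_pos: [0.5491, 0.0428, 0.0518]
ee_rot: [0.802, 0.597, -0.0, -0.0]
ft_force: [0.0, -0.0, -0.3]
width: 0.0357
gripper_force: 45.0
```

Sliding on with no force. Last ~11.5 mm.

```bash
python3 -m crank '[[[0,0,0.03],0],[[0,0,0.06],0],[[0,0,0.08],0],[[0,0,0.1],0],[[0,0,0.11],0],[[0,0,0.12],0],[[0,0,0.12],0],[[0,0,0.12],0]]'
```

```text
time: 11.5
tool_pos: [0.5491, 0.0429, 0.0403]
ee_rot: [0.802, 0.597, -0.0, -0.0]
ft_force: [-1.9, 0.1, 2.9]
width: 0.0361
gripper_force: 45.0
```

```bash
python3 -m crank '[[[0,0,0.01],0],[[0,0,0.02],0],[[0,0,0.02],0],[[0,0,0.02],0]]'
```

```text
time: 11.83
tool_pos: [0.5492, 0.0429, 0.0403]
ee_rot: [0.802, 0.597, 0.0, -0.001]
ft_force: [-8.2, -0.5, 17.9]
width: 0.0356
gripper_force: 45.0
```

Seated: it stopped at 5.3 mm above the 35 mm shoulder. Release and rise.

```bash
python3 -m crank '[[[0,0,-0.02],0],[[0,0,-0.02],0],[[0,0,-0.02],0],[[0,0,-0.02],0],[[0,0,-0.02],0],[[0,0,-0.02],0]]' 0.75
python3 -m crank '[[[0,0,-0.15],0],[[0,0,-0.5],0],[[0,0,-0.9],0],[[0,0,-1],0]]' >/dev/null
python3 -m crank '[[[0,0,-0.4],0],[[0,0,-0.8],0],[[0,0,-1],0],[[0,0,-1],0]]' >/dev/null
python3 -m crank '[[[0,0,-0.4],0],[[0,0,-0.8],0],[[0,0,-0.95],0],[[0,0,-0.95],0],[[0,0,-0.95],0]]' 1
python3 - <<'E'
from h import *
import pickle
A=np.array([.5490,.0432]);X=np.array([-.2865,-.9581]);Y=np.array([.9581,-.2865])
goto([*(A+.13*X),.335],-106.65)
for n in("top","scene","wrist"):
    c=env.camera_info(n);im=env.snapshot(n);cv2.imwrite(f"pics/{n}4.png",im);pickle.dump(c,open(n+"4.pkl","wb"))
    print(n,"knob pred",proj(c,[*(A+.13*X),.292],n=="wrist"),"hubtop pred",proj(c,[*A,.073],n=="wrist"),"cup",proj(c,[*(A+.13*X),.059],n=="wrist"))
    for nm,lo,hi in(("blue",(100,120,60),(125,255,255)),("red",(0,150,80),(6,255,255)),("orange",(8,130,100),(28,255,255))):
        for ce,st,l in blobs(mask(im,lo,hi),12):
            if np.linalg.norm(ce-proj(c,[*(A+.13*X),.15],n=="wrist"))<90: print("  ",nm,ce.round(1),st)
E
```

```text
time: 12.33
tool_pos: [0.5491, 0.0428, 0.0397]
ee_rot: [0.802, 0.597, -0.0, -0.0]
ft_force: [0.7, 0.0, -0.1]
width: 0.0627
gripper_force: 0.0
time: 13.42
tool_pos: [0.5494, 0.0429, 0.3347]
ee_rot: [0.802, 0.597, 0.0, 0.0]
ft_force: [-0.4, 0.3, -0.6]
width: 0.0849
gripper_force: 0.0
tcp [0.5494 0.0429 0.3347] head 73.28 q7 -0.37 shift [-1.298  -0.0032 -0.0035] turn -0.002 t 13.42
top knob pred [340.046  202.9502] hubtop pred [302.0348 201.4569] cup [334.9474 211.8071]
   blue [351.1 153.2] [341 149  21  10 128]
   blue [340.1 203.3] [337 200   8   8  50]
   red [364.4 200.6] [362 198   6   6  19]
   orange [330.  214.1] [320 207  20  13  69]
scene knob pred [285.2037 179.3488] hubtop pred [333.7298 233.1601] cup [290.9072 238.7064]
   blue [285.1 179.9] [280 174  10  13 109]
   red [258.6 221.4] [255 215   9  15  74]
   orange [312.2 239.5] [283 228  58  22 676]
wrist knob pred [318.0018 360.0299] hubtop pred [317.9961 168.406 ] cup [318.0174 249.4173]
   orange [318.2 209.8] [ 303  155   31  107 1886]
   orange [369.5 330. ] [362 330  16   1  16]
```

```bash
python3 -m crank '[[[-0.3,0,0],0],[[-0.7,0,0],0],[[-1,0,0],0],[[-1,0,0],0]]' >/dev/null
python3 -m crank '[[[-0.3,0,0],0],[[-0.3,0,0],0],[[-0.3,0,0],0],[[-0.3,0,0],0]]'
python3 - <<'E'
from h import *
A=np.array([.5490,.0432]);X=np.array([-.2865,-.9581])
goto([*(A+.13*X),.270],-106.65)
E
```

```text
time: 14.23
tool_pos: [0.5116, -0.0808, 0.3342]
ee_rot: [0.802, 0.597, -0.0, -0.001]
ft_force: [-0.8, 0.1, 0.3]
width: 0.0866
gripper_force: 0.0
tcp [ 0.5116 -0.0808  0.3342] head 73.29 q7 -0.19 shift [-0.0047  0.0036  0.6418] turn -0.001 t 14.23
```

View pics/wrist4.png

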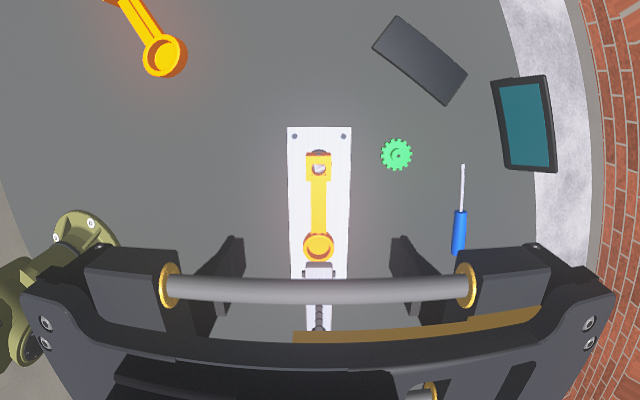

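The arm is on the arbor (hub px (318,168)) with its cup at (318,247), just ahead of the bridge end. Now the knob.

```bash
python3 -m crank '[[[0,0,0.2],0],[[0,0,0.45],0],[[0,0,0.62],0],[[0,0,0.64],0],[[0,0,0.64],0]]'
python3 -m crank '[[[0,0,0],0],[[0,0,0],0],[[0,0,0],0],[[0,0,0],0],[[0,0,0],0],[[0,0,0],0],[[0,0,0],0],[[0,0,0],0],[[0,0,0],0],[[0,0,0],0]]' 0.2 20
python3 -m crank '[[[0,0,0],0],[[0,0,0],0],[[0,0,0],0]]'
```

```text
time: 14.65
tool_pos: [0.5113, -0.0803, 0.2699]
ee_rot: [0.802, 0.598, -0.001, -0.001]
ft_force: [-0.1, 0.4, 0.7]
width: 0.0868
gripper_force: 0.0
time: 15.48
tool_pos: [0.5118, -0.0817, 0.2711]
ee_rot: [0.802, 0.597, 0.0, -0.0]
ft_force: [-0.8, -0.3, 0.3]
width: 0.0287
gripper_force: 0.0
time: 15.73
tool_pos: [0.5123, -0.0818, 0.2711]
ee_rot: [0.802, 0.597, 0.0, 0.001]
ft_force: [3.7, -0.8, -2.1]
width: 0.0256
gripper_force: 20.0
```

```bash
python3 -m crank '[[[0,0,0.1],0],[[0,0,0.25],0],[[0,0,0.4],0],[[0,0,0.55],0],[[0,0,0.7],0],[[0,0,0.8],0],[[0,0,0.8],0],[[0,0,0.8],0]]'
python3 - <<'E'
from h import *
import pickle
A=np.array([.5490,.0432]);X=np.array([-.2865,-.9581])
n="scene";c=env.camera_info(n);im=env.snapshot(n);cv2.imwrite("pics/s5.png",im)
for ce,st,l in blobs(mask(im,(100,120,60),(125,255,255)),12): 
    if st[0]>250 and st[0]<310: print(ce,st)
for z in (.2,.21): print(proj(c,[*(A+.13*X),z]))
E
```

```text
time: 16.4
tool_pos: [0.5123, -0.0818, 0.1898]
ee_rot: [0.802, 0.597, 0.0, 0.001]
ft_force: [5.9, -1.9, -4.9]
width: 0.0254
gripper_force: 20.0
[293.7162 319.4422] [278 314  33  12 303]
[287.6219 204.5158]
[287.3704 201.8983]
```

```bash
python3 -m crank '[[[0,0,0.02],0],[[0,0,0.04],0],[[0,0,0.06],0],[[0,0,0.08],0]]'
for i in 1 2 ; do python3 -m crank '[[[0,0,0.008],0],[[0,0,0.016],0],[[0,0,0.016],0]]' | egrep 'tool_pos|ft'; done
```

```text
time: 16.78
tool_pos: [0.5123, -0.0819, 0.1833]
ee_rot: [0.802, 0.597, 0.001, 0.0]
ft_force: [3.4, -2.4, 3.4]
width: 0.0252
gripper_force: 20.0
tool_pos: [0.5123, -0.0819, 0.1816]
ft_force: [4.2, -0.9, 1.3]
tool_pos: [0.5123, -0.0819, 0.18]
ft_force: [5.4, -2.1, 1.1]
```

```bash
python3 -m crank '[[[0,0,0.007],0],[[0,0,0.014],0],[[0,0,0.014],0]]' | egrep 'tool_pos|ft'; for i in 1 2; do python3 -m crank '[[[0,0,0.005],0],[[0,0,0.01],0],[[0,0,0.01],0]]' | egrep 'tool_pos|ft'; done
```

```text
tool_pos: [0.5123, -0.0818, 0.1786]
ft_force: [5.2, -1.6, 2.2]
tool_pos: [0.5123, -0.0818, 0.1783]
ft_force: [3.3, -1.3, 6.2]
tool_pos: [0.5124, -0.0818, 0.178]
ft_force: [1.0, -1.8, 11.6]
```

```bash
python3 -m crank '[[[0,0,-0.012],0],[[0,0,-0.012],0],[[0,0,-0.012],0]]' | egrep 'tool_pos|ft'
python3 -m crank '[[[0,0,0],0],[[0,0,0],0],[[0,0,0],0],[[0,0,0],0],[[0,0,0],0],[[0,0,0],0]]' 0.7
python3 -m crank '[[[0,0,-0.3],0],[[0,0,-0.7],0],[[0,0,-0.7],0],[[0,0,-0.7],0]]'
python3 - <<'E'
from h import *
A=np.array([.5490,.0432]);X=np.array([-.2865,-.9581]);Y=np.array([.9581,-.2865])
K=A+.13*X
for n in("scene","top"):
    c=env.camera_info(n);im=env.snapshot(n);cv2.imwrite(f"pics/{n}6.png",im)
    for nm,lo,hi in(("blue",(100,120,60),(125,255,255)),("red",(0,150,80),(6,255,255))):
        for ce,st,l in blobs(mask(im,lo,hi),8):
            if np.linalg.norm(ce-proj(c,[*K,.18]))<60: print(n,nm,ce.round(1),st)
    print("knob pred .195",proj(c,[*K,.195]),".205",proj(c,[*K,.205]))
    P=A+.205*X
    for th in(0,.1,.2,.3): print(th,proj(c,[*(P+.055*(np.sin(th)*X+np.cos(th)*Y)),.193]).round(1),end=" ")
    print()
    if n=="scene": cv2.imwrite("pics/s6c.png",cv2.resize(im[150:270,220:380],None,fx=5,fy=5,interpolation=2))
E
```

```text
tool_pos: [0.5123, -0.0818, 0.1783]
ft_force: [3.6, -1.4, 6.3]
time: 18.78
tool_pos: [0.5111, -0.0814, 0.1771]
ee_rot: [0.802, 0.597, -0.001, -0.001]
ft_force: [-0.6, 0.4, 0.7]
width: 0.0561
gripper_force: 0.0
time: 19.12
tool_pos: [0.5131, -0.0818, 0.2498]
ee_rot: [0.802, 0.597, 0.002, 0.001]
ft_force: [0.1, 0.2, -0.8]
width: 0.0607
gripper_force: 0.0
scene blue [287.5 204.9] [283 200  10  12  94]
scene red [258.6 221.4] [255 215   9  15  75]
knob pred .195 [287.7467 205.8143] .205 [287.4965 203.2105]
0 [260.4 221.4] 0.1 [258.4 221.5] 0.2 [256.4 221.4] 0.3 [254.5 221.1] 
top blue [351.  153.1] [341 149  21  10 127]
knob pred .195 [337.694  207.0358] .205 [337.9196 206.6439]
0 [363.  198.2] 0.1 [364.5 198.7] 0.2 [366.  199.4] 0.3 [367.3 200.2]
```

View pics/s6c.png

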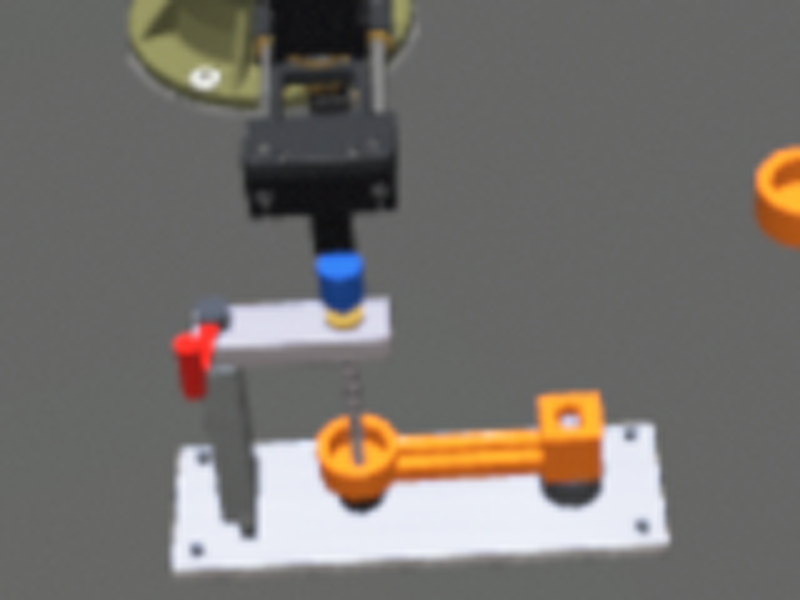

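The view shows the rod tip standing in the pocket and the cup on its pad. The lever post is at crop (190,365), i.e. θ≈0.1. Next: straddle the post.

```bash
cat > lev.py <<'E'
from h import *
import sys
A=np.array([.5490,.0432]);X=np.array([-.2865,-.9581]);Y=np.array([.9581,-.2865])
P=A+.205*X
th,lead,z=map(float,sys.argv[1:4])
D=.7*X-.714*Y
goto([*(P+.055*(np.sin(th)*X+np.cos(th)*Y)+lead*D),z],117.5)
E
python3 -m crank '[[[0,0,0],-0.16],[[0,0,0],-0.32],[[0,0,0],-0.48],[[0,0,0],-0.64],[[0,0,0],-0.8],[[0,0,0],-0.98],[[0,0,0],-0.98],[[0,0,0],-0.98]]' 0.4
python3 lev.py .12 0 .25
```

```text
time: 19.88
tool_pos: [0.5111, -0.0816, 0.2464]
ee_rot: [0.521, 0.854, -0.001, -0.001]
ft_force: [0.5, 0.7, -0.0]
width: 0.0352
gripper_force: 0.0
tcp [ 0.5111 -0.0816  0.2464] head 117.25 q7 0.6 shift [-0.9678 -0.1653 -0.0361] turn -0.005 t 19.88
```

```bash
python3 -m crank '[[[-0.3,-0.05,0],0],[[-0.7,-0.12,-0.03],0],[[-0.97,-0.165,-0.03],0],[[-0.97,-0.165,-0.03],0],[[-0.97,-0.165,-0.03],0],[[-0.97,-0.165,-0.03],0]]' >/dev/null
python3 lev.py .12 0 .18
python3 - <<'E'
from h import *
w=env.camera_info("wrist");s=env.get_state();im=env.snapshot("wrist");cv2.imwrite("pics/w7.png",im)
A=np.array([.5490,.0432]);X=np.array([-.2865,-.9581]);Y=np.array([.9581,-.2865]);P=A+.205*X
for ce,st,l in blobs(mask(im,(0,140,60),(7,255,255)),15)+blobs(mask(im,(173,140,60),(179,255,255)),15):
    print(ce.round(1),st)
    if abs(ce[0]-317)<100:
        q=cast(w,ce,.195,True)[:2]-P;print("  jig rel pivot",q@X,q@Y,np.hypot(*q),np.arctan2(q@X,q@Y))
print(proj(w,[*s["tool_pos"][:2],.205],True))
E
```

```text
tcp [ 0.5414 -0.1745  0.2499] head 117.29 q7 0.86 shift [-0.0032 -0.0088  0.6986] turn -0.005 t 20.38
[295.2 190.1] [277 168  38  44 540]
  jig rel pivot -0.0011403411903688934 0.0269451848151686 0.0269687935691764 -0.042295539140788777
[314.1 227.2] [305 216  19  21 285]
  jig rel pivot 0.01011874659679529 0.056619270006921574 0.05751526343256689 0.17684856511265243
[632.4 319.1] [628 314   9  12  18]
[625.9 378.4] [621 374  11  11  19]
[575.3 382.1] [572 378   9  10  21]
[569.3 395.2] [565 391   9   9  16]
[288.9 172.8] [283 166  13  15  21]
  jig rel pivot -0.007376675945176114 0.015020097406074306 0.01673344175543265 -0.4565187125555583
[303.3 190.5] [296 182  15  18  23]
  jig rel pivot -0.004984765124224915 0.03140860291790587 0.031801099547096374 -0.1573942824736933
[314.7 212.7] [306 201  17  21 189]
  jig rel pivot 0.0015313548955767622 0.048972785140094365 0.04899579416580782 0.03125932236287036
[316.699  226.9931]
```

View pics/w7.png

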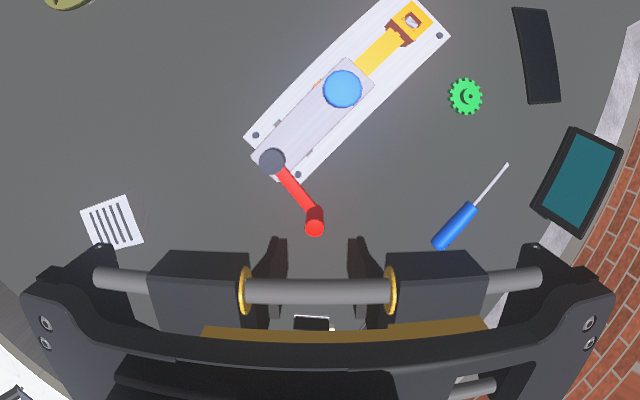

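The post top is at px (314,227), right under the TCP (predicted (317,227)), so I descend.

```bash
python3 -m crank '[[[0,-0.01,0.2],0],[[0,-0.01,0.45],0],[[0,-0.01,0.66],0],[[0,-0.01,0.68],0],[[0,-0.01,0.68],0]]'
for t in .3 .5 .7 .9 1.1 1.3 1.45; do python3 lev.py $t .012 .181; done
```

```text
time: 20.85
tool_pos: [0.5401, -0.174, 0.1817]
ee_rot: [0.519, 0.855, -0.0, -0.001]
ft_force: [-0.2, 0.1, 0.5]
width: 0.0348
gripper_force: 0.0
tcp [ 0.5401 -0.174   0.1817] head 117.47 q7 0.89 shift [-0.0686 -0.2026  0.0075] turn -0.001 t 20.85
tcp [ 0.5401 -0.174   0.1817] head 117.47 q7 0.89 shift [-0.1114 -0.3037  0.0076] turn -0.001 t 20.85
tcp [ 0.5401 -0.174   0.1817] head 117.47 q7 0.89 shift [-0.1333 -0.4113  0.0077] turn -0.001 t 20.85
tcp [ 0.5401 -0.174   0.1817] head 117.47 q7 0.89 shift [-0.1334 -0.5211  0.0079] turn -0.001 t 20.85
tcp [ 0.5401 -0.174   0.1817] head 117.47 q7 0.89 shift [-0.1117 -0.6288  0.0081] turn -0.001 t 20.85
tcp [ 0.5401 -0.174   0.1817] head 117.47 q7 0.89 shift [-0.069  -0.7299  0.0084] turn -0.001 t 20.85
tcp [ 0.5401 -0.174   0.1817] head 117.47 q7 0.89 shift [-0.0242 -0.7991  0.0086] turn -0.001 t 20.85
```

```bash
python3 -m crank '[[[-0.04,-0.1,0],0],[[-0.07,-0.2,0],0],[[-0.11,-0.3,0],0],[[-0.13,-0.41,0],0],[[-0.13,-0.52,0],0],[[-0.11,-0.63,0],0],[[-0.07,-0.7,0],0],[[-0.06,-0.73,0],0],[[-0.06,-0.73,0],0]]'
python3 -m crank '[[[0.015,-0.02,0],0],[[0.02,-0.04,0],0],[[0.03,-0.06,0],0],[[0.03,-0.06,0],0],[[0.03,-0.06,0],0]]'
```

```text
time: 21.6
tool_pos: [0.4772, -0.2147, 0.1825]
ee_rot: [0.52, 0.854, 0.001, -0.001]
ft_force: [0.2, -0.9, 0.4]
width: 0.0353
gripper_force: 0.0
time: 22.02
tool_pos: [0.4744, -0.2137, 0.1827]
ee_rot: [0.519, 0.855, 0.001, 0.002]
ft_force: [6.6, 0.5, -3.5]
width: 0.035
gripper_force: 3.2
```

```bash
python3 -m crank '[[[0.01,-0.02,0],0],[[0.01,-0.04,0],0],[[0.01,-0.04,0],0],[[0.01,-0.04,0],0]]'
```

```text
time: 22.35
tool_pos: [0.4739, -0.2134, 0.1831]
ee_rot: [0.518, 0.855, 0.003, 0.005]
ft_force: [14.5, 2.0, -9.0]
width: 0.0348
gripper_force: 7.4
```

Firm stop. Back off to centre, rise and check.

```bash
python3 -m crank '[[[-0.02,0.1,0],0],[[-0.02,0.2,0],0],[[-0.02,0.2,0],0],[[-0.02,0.2,0],0]]' | egrep 'tool_pos|ft'
python3 -m crank '[[[0,0,-0.3],0],[[0,0,-0.7],0],[[0,0,-1],0],[[0,0,-1],0],[[0,0,-1],0],[[0,0,-1],0]]'
python3 - <<'E'
from h import *
w=env.camera_info("wrist");im=env.snapshot("wrist");cv2.imwrite("pics/w8.png",im)
A=np.array([.5490,.0432]);X=np.array([-.2865,-.9581]);Y=np.array([.9581,-.2865]);P=A+.205*X;K=A+.13*X
for ce,st,l in blobs(mask(im,(0,140,60),(7,255,255)),60):
    q=cast(w,ce,.2,True)[:2]-P;print(ce.round(1),st,"jig rel pivot",q@X,q@Y,np.hypot(*q),np.arctan2(q@X,q@Y))
for n in("scene","top"):
    c=env.camera_info(n);im=env.snapshot(n)
    for nm,lo,hi in(("blue",(100,120,60),(125,255,255)),("red",(0,150,80),(6,255,255)),("orange",(8,130,100),(28,255,255))):
        for ce,st,l in blobs(mask(im,lo,hi),8):
            if np.linalg.norm(ce-proj(c,[*K,.18]))<60: print(n,nm,ce.round(1),st)
    print("post pred 1.4",proj(c,[*(P+.055*(np.sin(1.4)*X+np.cos(1.4)*Y)),.193]).round(1))
E
```

```text
tool_pos: [0.4866, -0.2082, 0.1822]
ft_force: [-0.4, -0.1, 0.0]
time: 23.18
tool_pos: [0.4859, -0.2086, 0.2819]
ee_rot: [0.52, 0.854, -0.0, -0.001]
ft_force: [-0.8, 0.1, 0.2]
width: 0.0349
gripper_force: 0.0
[330.6 177.1] [314 157  34  41 444] jig rel pivot 0.026326806530239583 0.00012628210970476973 0.026326611039925053 1.5659996515485195
[  7.4 192.1] [  0 176  18  35 477] jig rel pivot 0.31022937759608016 -0.2825770205551328 0.41962527649947123 2.3095817561970193
[314.9 209. ] [307 197  17  21 231] jig rel pivot 0.05444076383546818 0.009718184443250644 0.055300308274764724 1.3941476479909956
scene blue [287.5 205. ] [283 200  10  12  92]
scene red [246.5 213.2] [239 206  20  13 105]
scene orange [288.5 213.5] [286 213   6   2   8]
scene orange [312.8 239.5] [283 228  58  22 655]
post pred 1.4 [241.8 211. ]
top blue [351.  153.2] [341 149  21  10 126]
top blue [337.6 207.8] [335 205   7   7  39]
top red [373.3 216.7] [371 215   6   4  11]
top orange [318.1 209.9] [297 200  43  20 137]
post pred 1.4 [374.7 215.3]
```

```bash
python3 -c "
from station import env
print(env.finish_job())"
```

```text
the job is handed in; nothing more can be done
None
```

Job handed in at about 23 s: the small idler arm is home on the arbor, the rod is lowered until it met the pocket floor, and the lever is swung to its stop (measured 1.39 rad). The robot is clear, nothing else on the bench was touched, and no verdict was returned.

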